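# Mark a stitch hole and index the dividing jig to the third stop

## Task

A round plywood blank is being marked out for six stitch holes on the dividing jig. Press the wooden palm head of the marker straight down to its stop and let it spring right back up, then turn the black bar knob in the middle of the plate clockwise (seen from above) to the third click from where it stands, feeling and counting the clicks, without turning it backwards or running on past the third. Finish there with the gripper still closed on the knob, so that you are holding the plate steady at that stop for the next stroke, and leave the other things on the table where they are.

Things in the scene. Friction and masses are not known exactly. Their poses are not given: they have to be found in the camera images.
- jig: Dividing jig fixed to the table: grey base 250 (x) by 335 (y) mm, 24 high; aluminium dividing plate (diameter 224) with a plywood blank (diameter 204, top 40 mm above the table) clamped on; grey column and overarm (82 mm high, 72 to 172 mm along its +y) carrying the marker. Origin: on the table under the plate's axis, z up; the marker stands 92 mm along its +y.
- marker_top (a point): Centre of the top of the marker's palm head: a wooden mushroom head 40 mm across on a sprung vertical steel stem above the rim of the blank. 116 mm above the table when up, 104 mm when fully down. Moves straight down with the head.
- marker (a joint): How far the marker head is pressed down, m: 0 up, 0.012 at its stop. Spring: 4 N to start, 10 N at the stop; it comes back up by itself when let go.
- knob: Black bar knob on the plate's axis, turns plate and blank. Bar 56 mm long (its x), 15 thick (its y), from 17 mm below to 14 mm above the origin; below it a round hub (diameter 38, 7 high) on a steel flange (diameter 52). Origin: on the axis, 72 mm above the table; z up. Grip it across the 15 mm, TCP at the origin or 2 mm above. The gripper's body must pass over the marker head (116 mm).
- index_plate (a joint): Angle of knob and plate, rad: 0 at the start (a stop), growing clockwise seen from above, endless. A spring catch clicks in at 18 equal stops a turn, 20 degrees (0.349 rad) apart: clicks at 0.349, 0.698, 1.047. Catch torque: zero at a stop, peak 0.15 N m 5 degrees off it, tips over at 10 degrees. Friction 0.02 N m. Let go within 8 degrees of a stop, it settles there.
- hoop: Bystander: wooden embroidery hoop lying flat, 150 mm across, 10 mm high, right of the jig.
- blank: Bystander: spare plywood blank lying flat, diameter 204, 6 mm thick, on the far side of the jig.
- spool_a: Bystander: wooden thread spool standing, diameter 38, 52 mm high, close to the right side of the jig.
- spool_b: Bystander: wooden thread spool standing, diameter 38, 52 mm high, left of the jig near the marker's column.
- tin: Bystander: round metal pin tin, diameter 74, 30 mm high, left of the jig.
- scissors: Bystander: small steel embroidery scissors lying flat, 125 mm long, at the far right of the jig.

How it is judged:
On the way, in this order (a step that is already met when the one before it is completed fails the run):
1. the marker head is pressed down to its stop (past 10.5 mm of its 12 mm) while the plate is still at its starting stop (value of joint marker above 0.0105 m and value of joint index_plate between -0.12 and 0.12 rad), for 0.1 s.
2. the marker head is back up (within 2 mm) and the plate is still at its starting stop (value of joint marker below 0.002 m and value of joint index_plate between -0.12 and 0.12 rad), for 0.1 s.
At the end, for the whole second after the job is handed in: The plate stands still at the third stop clockwise from the start (1.047 rad, within 0.07 rad) with the fingers holding the knob (more than 2 N of contact), and the marker head is up (within 2 mm) (value of joint index_plate between 0.977 and 1.117 rad and velocity of joint index_plate between -0.1 and 0.1 rad/s and contact force between the fingers and knob above 2 N and value of joint marker below 0.002 m); the arm keeps its last pose, push and grip.
It fails at once if the plate is turned off its stop while the marker is down (value of joint marker above 0.004 m and (value of joint index_plate above 0.2 rad or value of joint index_plate below -0.2 rad)).
It fails at once if the knob runs on past the third stop towards the fourth (value of joint index_plate above 1.3 rad).
It fails at once if the knob is turned anticlockwise off its starting stop (value of joint index_plate below -0.25 rad).
It fails at once if a bystander is moved by more than 30 mm (distance of any of hoop, blank, spool_a, spool_b, tin, scissors from where it was at the start of the episode above 0.03 m).
It also fails if it takes over 42 s, if anything falls off the work surface, if the arm or the gripper's body presses on something with over 40 N, if the wrist force passes 120 N, or if a joint passes its speed limit or range.

## Robot

A 6-joint arm with a two-finger parallel gripper is mounted at the origin on the work surface. World frame = base frame: x ahead of the robot, y to its left, z up, the work surface at z = 0. Lengths are in m, angles in rad, forces in N, time in s.
With the tool pointing down it reaches from about 0.35 to 0.925 m from the base axis. Payload 6.4 kg.
Tool frame: the origin (TCP) lies between the finger pads, 19 mm behind the fingertips; this is the grasp point; z points along the fingers, y is the direction in which the jaws open and shut (so a half turn about z gives the same grasp; the last joint's range is limited). The gripper opens to 94 mm and grips with 3 to 60 N. Pads are 16 mm wide; open, the fingers measure 119 mm over their backs; the gripper's body (75 mm by 177 mm) begins 78 mm behind the grasp point.
Start: joints at [1.131, 0.245, 1.558, -0, 1.339, -0.174], TCP at [0.171, 0.627, 0.224] pointing down, gripper open.
Joint ranges: [-3.13, 3.13], [-1.02, 2.26], [0.13, 2.54], [-0.95, 4.09], [0.21, 2.88], [-2.74, 2.74]. Speed limits (rad/s): [2.57, 2.57, 3.14, 3.14, 3.14, 3.14].

## Interface

Orientations are given as a unit quaternion [w, x, y, z].
In Python, from bench import robot, imaging gives the robot as it stands.
- The arm moves only by the shell command python3 -m jog 'ROWS' [FORCE]. ROWS is JSON, a list of rows, each an object with "xyz": the shift along the world's x, y, z in units of 0.04 m (1.0 is 0.04 m), a list of three; "yaw": the turn about the world's z in units of 0.12 rad (1.0 is 0.12 rad); "grip": the opening, from 0 (shut) to 1 (fully open). In form: [{"xyz": [dx, dy, dz], "yaw": yaw, "grip": grip}, ...]. A call has 1 to 12 rows; each row shifts and turns the commanded pose from where the row before left it; what a row does not reach is not made up. A row lasts 1/10 s, in which the tool goes at most 50 mm and 8.59 degrees, less where a joint would pass 70% of its speed; a pose out of reach is approached as far as the arm can. A call with a number of a shift or a turn outside -1 to 1 is refused whole. A call with a gripper value outside its range is refused whole. The fingers move at their own pace and stop on an object; FORCE is the grip in N (left out, the last holds). Time passes only in rows, so rows that do not move let the fingers close. It gives the time, the measured TCP pose, the force and the opening at its end, in the units of the state.
- robot.state(): the state, without advancing time (a new reading comes with each control period).
- imaging.camera(name): name is "scene" or "side" or "wrist"; returns a dict with "color" (400x640x3 uint8, red, green, blue), "fx", "fy", "cx", "cy" (pixels), "R" (3x3) and "t" (3): a world point X has camera coordinates R X + t. Camera axes: x right, y down, z forward; pixel columns grow to the right and rows downward; lengths in m; the calibration is good to about 2 mm. A picture is of the moment at which its call begins. There is no depth.
- robot.sign_off(): hands the job in, once; it reports no verdict.
The state is a dict: "t": time; "joints": joint angles; "qd": joint speeds; "joint_torque": joint torques, N m; "eef_pos": TCP position; "tcp_rot": TCP orientation; "wrist_force": force on the tool from outside, world axes, zero at the start; "moment": the same for the moment, N m; "grip_width": finger opening in m.
Only numpy, scipy, OpenCV 4.12 (cv2) and the standard library are available. Lean on these libraries where they do the work, as an engineer would, in place of code of your own. Each camera call takes 0.05 s, during which the arm holds its last target.

## Working session

There is one attempt and no reset: what is moved stays moved. The work goes in short steps, Python scripts to look and compute and a shell command to move; the robot and the scene stay as the last step left them, time stands still between calls to the robot, and variables do not carry over. Pictures are saved under pics/ and viewed, and the job is handed in when it is done.

```bash
ls; mkdir -p pics
python3 - <<'E'
from bench import robot, imaging
import cv2
s=robot.state();print(s)
for n in ["scene","side","wrist"]:
    c=imaging.camera(n);cv2.imwrite(f"pics/{n}0.png",c["color"][:,:,::-1]);print(n,c["fx"],c["cx"],c["cy"],c["R"],c["t"])
E
```

```text
pics
{'t': 0.0, 'joints': array([ 1.13093436e+00,  2.45804656e-01,  1.55893668e+00,  4.83940754e-06,
        1.33869215e+00, -1.74087997e-01]), 'qd': array([-0.00053891,  0.00019129,  0.00014687,  0.00018164,  0.00097595,
        0.00062363]), 'joint_torque': array([-6.70218342e-04, -4.15834951e+01, -3.14603770e+01,  6.85050641e-02,
        3.31864832e-02, -1.45494232e-04]), 'eef_pos': array([0.17048153, 0.62669226, 0.22319292]), 'tcp_rot': array([-2.80372269e-04,  1.32496718e-01,  9.91183017e-01, -8.76677042e-04]), 'wrist_force': array([-0.08038059,  0.49065055, -0.38886229]), 'moment': array([0.02086793, 0.00905969, 0.02523466]), 'grip_width': 0.09388189369331992}
scene 403.8236627929067 316.874279846028 205.2912386655362 [[ 7.79603661e-01  6.26273133e-01 -3.06683604e-04]
 [ 3.92502629e-01 -4.88980568e-01 -7.78999160e-01]
 [-4.88016207e-01  6.07190223e-01 -6.27024892e-01]] [-0.43687626 -0.12319062  1.14713215]
side 375.8189792021768 324.8961891752884 202.48625368417544 [[-0.82674035 -0.56235933 -0.01588643]
 [-0.40290146  0.61155299 -0.68093565]
 [ 0.39264591 -0.55655631 -0.73217093]] [0.47177248 0.28479652 0.75910874]
wrist 311.4565327330757 323.2697903089329 200.94672711534406 [[ 0.26404887  0.96450777 -0.00172007]
 [ 0.93514303 -0.25557229  0.24533713]
 [ 0.23618997 -0.06638951 -0.9694363 ]] [-0.64917006 -0.02424296  0.39005591]
```

View pics/scene0.png

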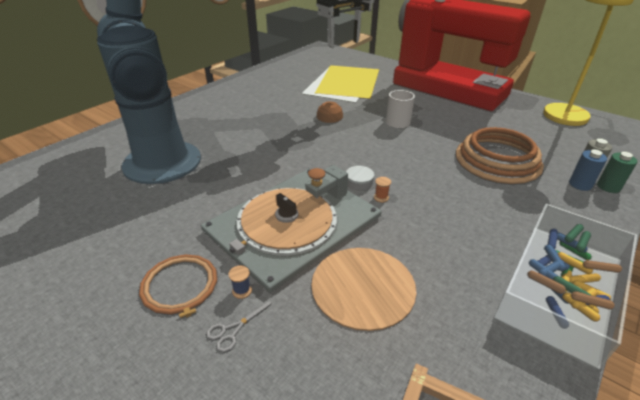

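View pics/side0.png

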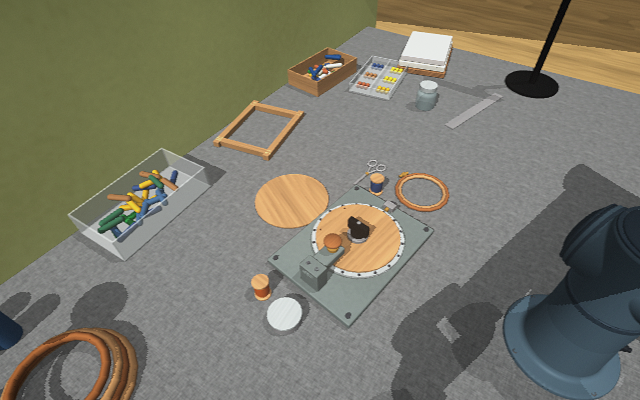

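View pics/wrist0.png

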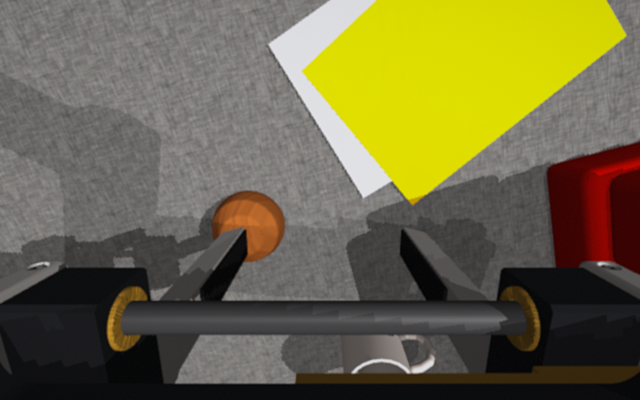

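The scene view shows the marker head at about (317,174) and the knob at about (286,207). In the side view they are at about (333,241) and (358,229). I'll zoom in on both.

Run:
```python
import cv2,numpy as np
a=cv2.imread("pics/scene0.png")[150:290,195:395];b=cv2.imread("pics/side0.png")[175:335,260:450]
cv2.imwrite("pics/z1.png",cv2.resize(a,None,fx=4,fy=4,interpolation=3)); cv2.imwrite("pics/z2.png",cv2.resize(b,None,fx=3.75,fy=3.75,interpolation=3)[:600])
```

```text
(no output)
```

View pics/z1.png

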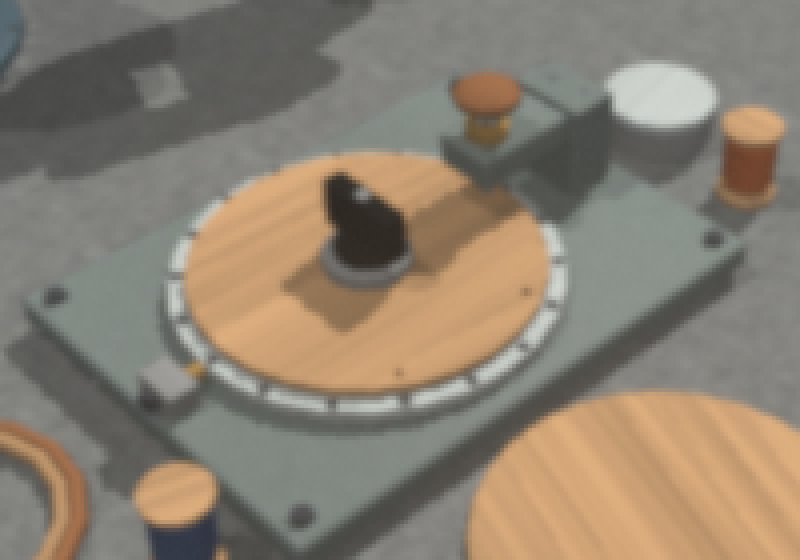

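View pics/z2.png

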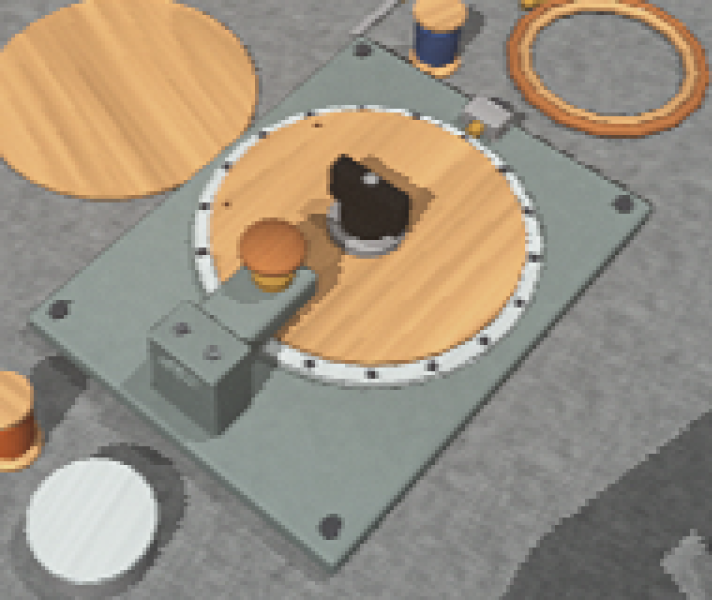

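```bash
cat > h.py <<'E'
import numpy as np,cv2
from bench import robot,imaging
def ray(c,u,v):
    d=c["R"].T@np.array([(u-c["cx"])/c["fx"],(v-c["cy"])/c["fy"],1]); o=-c["R"].T@c["t"]; return o,d
def onz(c,u,v,z):
    o,d=ray(c,u,v); return o+d*(z-o[2])/d[2]
def proj(c,X):
    q=c["R"]@np.asarray(X)+c["t"]; return np.array([c["fx"]*q[0]/q[2]+c["cx"],c["fy"]*q[1]/q[2]+c["cy"]])
E
python3 - <<'E'
from h import *
S=imaging.camera("scene");D=imaging.camera("side")
z1=lambda x,y:(x/4+195-.4,y/4+150-.4); z2=lambda x,y:(x/3.75+260-.4,y/3.75+175-.4)
for n,f,c,L in [("scene",z1,S,[(28,305),(300,553),(742,247)]),("side",z2,D,[(30,322),(335,572),(652,207),(365,40)])]:
    for p in L: print(n,onz(c,*f(*p),.024).round(4))
print("marker", onz(S,*z1(487,88),.112), onz(D,*z2(272,244),.112))
print("plate edge pts")
for n,f,c,L in [("scene",z1,S,[(184,270),(552,270),(368,392),(370,152),(240,360),(500,350),(240,190)]),("side",z2,D,[(212,230),(526,240),(365,110),(360,364),(260,330),(470,330),(480,155)])]:
    P=np.array([onz(c,*f(*p),.040)[:2] for p in L]); A=np.c_[2*P,np.ones(len(P))]; s=np.linalg.lstsq(A,(P**2).sum(1),rcond=None)[0]; print(n,s[:2],np.sqrt(s[2]+s[:2]@s[:2]))
E
```

```text
scene [ 0.328  -0.1204  0.024 ]
scene [ 0.5685 -0.1525  0.024 ]
scene [0.611  0.1715 0.024 ]
side [0.6077 0.183  0.024 ]
side [0.3643 0.2157 0.024 ]
side [ 0.3228 -0.1154  0.024 ]
side [ 0.5623 -0.1467  0.024 ]
marker [0.47419574 0.10545726 0.112     ] [0.47846134 0.10472949 0.112     ]
plate edge pts
scene [0.46381049 0.01317222] 0.10273115935208617
side [0.46630256 0.01490321] 0.1011093566723102
```

Both views give the base yaw as about −7.5°, the axis at (0.465, 0.014) and the marker at (0.477, 0.105). These agree with the 92 mm offset. I'll move toward the marker and look from the wrist.

```bash
python3 -m jog '[{"xyz":[0.64,-1,0],"yaw":0,"grip":1},{"xyz":[0.64,-1,0],"yaw":0,"grip":1},{"xyz":[0.64,-1,0],"yaw":0,"grip":1},{"xyz":[0.64,-1,0],"yaw":0,"grip":1},{"xyz":[0.64,-1,0],"yaw":0,"grip":1},{"xyz":[0.64,-1,0],"yaw":0,"grip":1},{"xyz":[0.64,-1,0],"yaw":0,"grip":1},{"xyz":[0.64,-1,0],"yaw":0,"grip":1},{"xyz":[0.64,-1,0],"yaw":0,"grip":1},{"xyz":[0.64,-1,0],"yaw":0,"grip":1},{"xyz":[0.64,-1,0],"yaw":0,"grip":1},{"xyz":[0.64,-1,0],"yaw":0,"grip":1}]' && python3 -m jog '[{"xyz":[0,-1,0],"yaw":0,"grip":1},{"xyz":[0,-1,0],"yaw":0,"grip":1},{"xyz":[0,0,0],"yaw":0,"grip":1},{"xyz":[0,0,0],"yaw":0,"grip":1}]'
python3 - <<'E'
from h import *
c=imaging.camera("wrist");cv2.imwrite("pics/w1.png",c["color"][:,:,::-1]);np.save("w1.npy",c,allow_pickle=True)
s=robot.state();print(s["t"],s["eef_pos"],s["tcp_rot"],s["wrist_force"])
E
```

```text
t: 1.45
eef_pos: [0.4786, 0.1453, 0.2244]
tcp_rot: [0.0, 0.133, 0.991, 0.0]
wrist_force: [0.7, 1.3, 0.7]
grip_width: 0.0943
t: 1.85
eef_pos: [0.4779, 0.0667, 0.2243]
tcp_rot: [0.0, 0.133, 0.991, 0.0]
wrist_force: [-0.5, 0.2, 0.2]
grip_width: 0.0941
1.9 [0.47787544 0.06749511 0.22425856] [-9.55480142e-06  1.32621882e-01  9.91166686e-01  1.93460005e-04] [0.50949843 0.36332365 0.2024297 ]
```

View pics/w1.png

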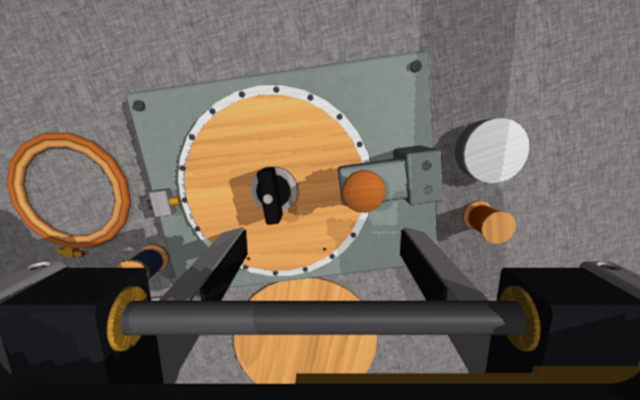

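The wrist view shows the marker head at about (364,190). The knob bar runs nearly vertically in the image, from about (266,170) to (271,222). I'll zoom in.

Run:
```python
import cv2
b=cv2.imread("pics/w1.png")[145:245,225:395];cv2.imwrite("pics/z3.png",cv2.resize(b,None,fx=4.5,fy=4.5,interpolation=3))
```

```text
(no output)
```

View pics/z3.png

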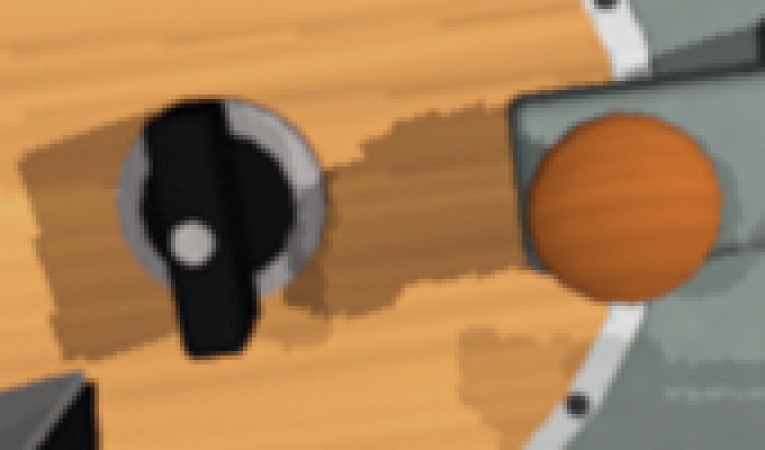

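Run:
```python
from h import *
c=np.load("w1.npy",allow_pickle=True).item()
f=lambda x,y:(x/4.5+225-.4,y/4.5+145-.4)
P=lambda x,y,z:onz(c,*f(x,y),z)
a,b=P(148,135,.086),P(184,352,.086); e,g=P(228,135,.086),P(246,350,.086); h,i=P(160,100,.086),P(215,100,.086)
for n,(p,q) in dict(left=(a,b),right=(e,g)).items(): print(n,p[:2],q[:2],np.degrees(np.arctan2(*(q-p)[[1,0]])))
print("far",h[:2],i[:2], "mid near",((b+g)/2)[:2], "mid far",((h+i)/2)[:2], "dot",P(192,243,.086))
print("flange c",P(222,200,.046), "marker c",P(625,207,.109), "marker edges",P(530,207,.108),P(722,207,.108))
# edges in color image along lines: predicted overlay
K=np.array([.465,.014]); 
im=cv2.imread("pics/w1.png")
for yaw in (-5,0,5):
  y=np.radians(yaw); R=np.array([[np.cos(y),-np.sin(y)],[np.sin(y),np.cos(y)]])
  print(yaw,[((np.array(proj(c,[*(K+R@np.array(p)),.086]))-[224.6,144.6])*4.5).round(0).tolist() for p in [(-.028,-.0075),(.028,-.0075),(.028,.0075),(-.028,.0075)]])
```

```text
left [0.43984989 0.01140721] [0.48847484 0.00369738] -9.009642718357219
right [0.44441756 0.02796078] [0.49170939 0.01717888] -12.843147344198458
far [0.43336511 0.01625739] [0.43648596 0.02756796] mid near [0.49009212 0.01043813] mid far [0.43492554 0.02191267] dot [0.46509281 0.01314765 0.086     ]
flange c [0.46416613 0.01390112 0.046     ] marker c [0.47681495 0.10479413 0.109     ] marker edges [0.47197081 0.08641948 0.108     ] [0.48225773 0.12369732 0.108     ]
-5 [[132.0, 123.0], [191.0, 367.0], [256.0, 355.0], [201.0, 110.0]]
0 [[122.0, 128.0], [202.0, 367.0], [266.0, 350.0], [189.0, 110.0]]
5 [[113.0, 135.0], [213.0, 367.0], [276.0, 345.0], [177.0, 110.0]]
```

```bash
cat > fit.py <<'E'
from h import *
from scipy.optimize import minimize
def rend(c,x,y,a,S=8,x0=225,y0=145,w=110,h=100):
    m=np.zeros((h*S,w*S),np.uint8)
    def px(P): return np.int32([(np.array(proj(c,p))-[x0-.5,y0-.5])*S for p in P])
    R=np.array([[np.cos(a),-np.sin(a)],[np.sin(a),np.cos(a)]])
    box=[(*(np.array([x,y])+R@np.array([sx*.028,sy*.0075])),z) for sx in(-1,1) for sy in(-1,1) for z in(.055,.086)]
    cv2.fillConvexPoly(m,cv2.convexHull(px(box)),255)
    t=np.linspace(0,6.28,40)
    hub=[(x+.019*np.cos(k),y+.019*np.sin(k),z) for k in t for z in(.048,.055)]
    cv2.fillConvexPoly(m,cv2.convexHull(px(hub)),255)
    return cv2.resize(m,(w,h),interpolation=cv2.INTER_AREA)/255.
c=np.load("w1.npy",allow_pickle=True).item()
im=c["color"][145:245,225:335].astype(float).max(2)
obs=np.clip((75-im)/40,0,1)
obs[70:, :25]=0
dot=(np.hypot(*(np.mgrid[0:100,0:110]-np.array([53,42])[:,None,None]))<7); obs[dot]=1
best=None
for a0 in (-14,-11,-8,-5):
    r=minimize(lambda p:((rend(c,.465+p[0]*.01,.0135+p[1]*.01,p[2]*.1)-obs)**2).sum(),[0,0,np.radians(a0)*10],method="Nelder-Mead",options=dict(initial_simplex=np.array([0,0,np.radians(a0)*10])+np.array([[0,0,0],[.3,0,0],[0,.3,0],[0,0,.5]])))
    print(a0,r.fun,.465+r.x[0]*.01,.0135+r.x[1]*.01,np.degrees(r.x[2]*.1))
p=r.x
cv2.imwrite("pics/f1.png",cv2.resize(np.hstack([obs*255,rend(c,.465+p[0]*.01,.0135+p[1]*.01,p[2]*.1)*255]).astype(np.uint8),None,fx=3.5,fy=3.5))
E
python3 fit.py
```

```text
-14 171.1772753267974 0.46576400195987105 0.01313650568226435 -10.316222542255177
-11 172.19243872549018 0.465888065026429 0.013177725881615202 -10.261098413481701
-8 171.40194276239907 0.46562966176908355 0.013503101037055532 -9.42684234601739
-5 172.92802119377163 0.46601755937740325 0.013344233024092537 -10.068464693758665
```

View pics/f1.png

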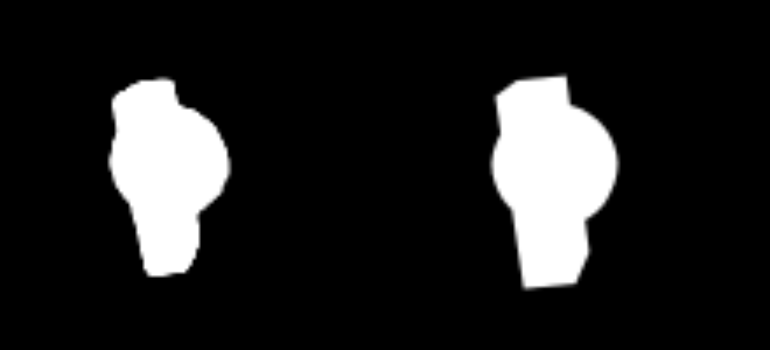

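The knob yaw is about −10.2° and its axis is at (0.4655, 0.0133). The marker is at about (0.477, 0.1047). Next I'll close the fingers and come down over the head.

```bash
python3 -m jog '[{"xyz":[0,0.5,0],"yaw":0.73,"grip":0},{"xyz":[0,0.43,0],"yaw":0,"grip":0},{"xyz":[0,0,-0.5],"yaw":0,"grip":0},{"xyz":[0,0,-0.5],"yaw":0,"grip":0},{"xyz":[0,0,-0.5],"yaw":0,"grip":0},{"xyz":[0,0,-0.5],"yaw":0,"grip":0},{"xyz":[0,0,0],"yaw":0,"grip":0},{"xyz":[0,0,0],"yaw":0,"grip":0},{"xyz":[0,0,0],"yaw":0,"grip":0},{"xyz":[0,0,0],"yaw":0,"grip":0}]' 10
python3 - <<'E'
from h import *
c=imaging.camera("wrist");cv2.imwrite("pics/w2.png",c["color"][:,:,::-1])
c=imaging.camera("side")["color"][140:300,240:460,::-1];cv2.imwrite("pics/s2.png",cv2.resize(c,None,fx=3.5,fy=3.5,interpolation=3))
E
```

```text
t: 2.9
eef_pos: [0.4788, 0.1047, 0.1456]
tcp_rot: [0.001, 0.089, 0.996, 0.0]
wrist_force: [-0.1, -0.5, -0.5]
grip_width: 0.0176
```

View pics/s2.png

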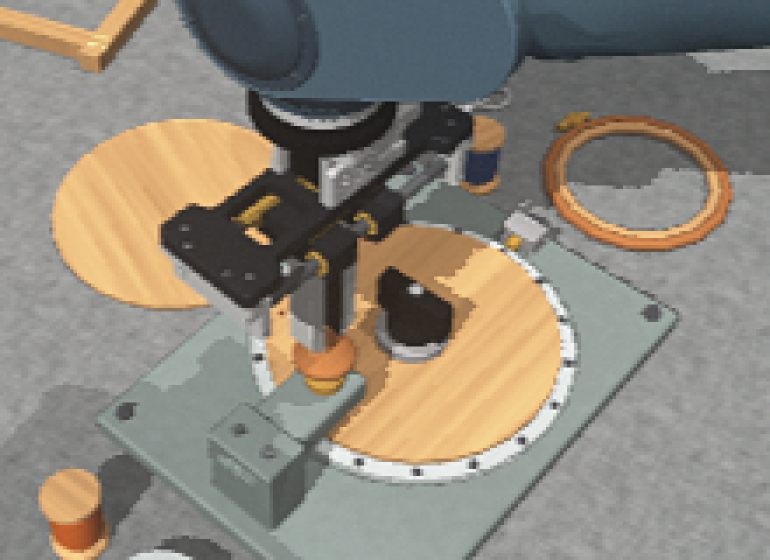

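View pics/w2.png

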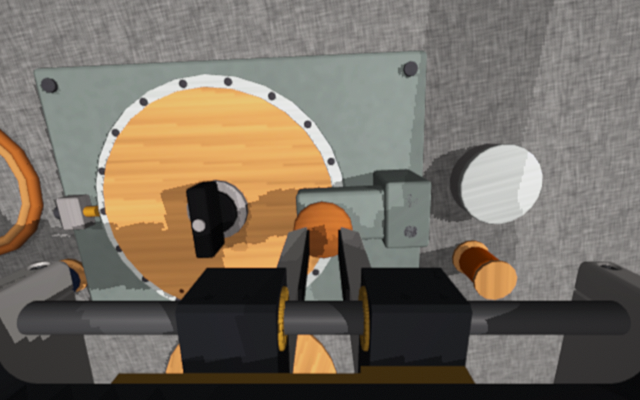

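The side view shows the fingers centred over the head, and the wrist view shows the same at about (323,230). I'll press gradually.

```bash
python3 -m jog '[{"xyz":[0,0,0],"yaw":0,"grip":0},{"xyz":[0,0,0],"yaw":0,"grip":0},{"xyz":[0,0,-0.1],"yaw":0,"grip":0},{"xyz":[0,0,-0.1],"yaw":0,"grip":0},{"xyz":[0,0,-0.1],"yaw":0,"grip":0},{"xyz":[0,0,-0.1],"yaw":0,"grip":0},{"xyz":[0,0,0],"yaw":0,"grip":0}]'; python3 -m jog '[{"xyz":[0,0,-0.05],"yaw":0,"grip":0},{"xyz":[0,0,-0.05],"yaw":0,"grip":0},{"xyz":[0,0,0],"yaw":0,"grip":0}]'
```

```text
t: 3.7
eef_pos: [0.478, 0.1044, 0.1283]
tcp_rot: [-0.0, 0.089, 0.996, -0.0]
wrist_force: [-2.2, 0.2, 7.2]
grip_width: 0.0003
t: 4.0
eef_pos: [0.478, 0.1044, 0.1248]
tcp_rot: [-0.0, 0.089, 0.996, -0.0]
wrist_force: [-3.2, -0.0, 8.4]
grip_width: 0.0006
```

```bash
python3 -m jog '[{"xyz":[0,0,-0.05],"yaw":0,"grip":0},{"xyz":[0,0,0],"yaw":0,"grip":0}]'; python3 -m jog '[{"xyz":[0,0,-0.03],"yaw":0,"grip":0},{"xyz":[0,0,0],"yaw":0,"grip":0}]'
```

```text
t: 4.2
eef_pos: [0.478, 0.1044, 0.123]
tcp_rot: [-0.0, 0.089, 0.996, -0.0]
wrist_force: [-4.8, -0.2, 8.8]
grip_width: 0.0003
t: 4.4
eef_pos: [0.4781, 0.1044, 0.1226]
tcp_rot: [-0.0, 0.089, 0.996, -0.0]
wrist_force: [-6.0, -1.4, 12.8]
grip_width: 0.0003
```

```bash
python3 -m jog '[{"xyz":[0,0,-0.03],"yaw":0,"grip":0},{"xyz":[0,0,0],"yaw":0,"grip":0},{"xyz":[0,0,0],"yaw":0,"grip":0}]'
python3 - <<'E'
from h import *
c=imaging.camera("side")["color"][140:300,240:460,::-1];cv2.imwrite("pics/s3.png",cv2.resize(c,None,fx=3.5,fy=3.5,interpolation=3))
E
```

```text
t: 4.7
eef_pos: [0.4782, 0.1044, 0.1225]
tcp_rot: [-0.001, 0.089, 0.996, -0.0]
wrist_force: [-9.3, -0.8, 20.6]
grip_width: 0.0003
```

View pics/s3.png

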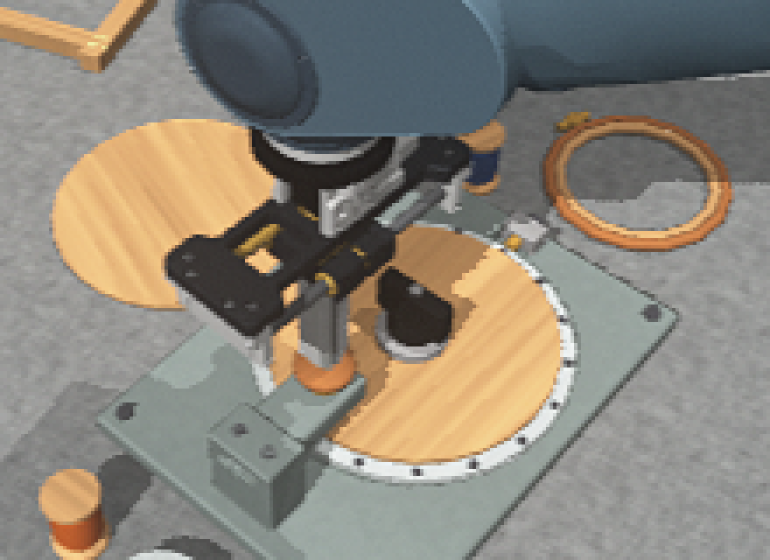

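The head is on its stop: z stalled at 0.1225 while the force rose to 20 N, and the head now sits on the arm's collar in the picture. I'll rise and let it spring back.

```bash
python3 -m jog '[{"xyz":[0,0,0.3],"yaw":0,"grip":0},{"xyz":[0,0,0.5],"yaw":0,"grip":0},{"xyz":[0,0,0.7],"yaw":0,"grip":0},{"xyz":[0,0,0.7],"yaw":0,"grip":0.6},{"xyz":[-0.1,-0.6,0],"yaw":0,"grip":0.6},{"xyz":[-0.1,-0.8,0],"yaw":0,"grip":0.6},{"xyz":[-0.1,-0.88,0],"yaw":0,"grip":0.6},{"xyz":[0,0,0],"yaw":0,"grip":0.6},{"xyz":[0,0,0],"yaw":0,"grip":0.6},{"xyz":[0,0,0],"yaw":0,"grip":0.6}]'
python3 - <<'E'
from h import *
c=imaging.camera("side")["color"][140:300,240:460,::-1];cv2.imwrite("pics/s4.png",cv2.resize(c,None,fx=3.5,fy=3.5,interpolation=3))
c=imaging.camera("wrist");cv2.imwrite("pics/w4.png",c["color"][:,:,::-1])
s=robot.state();print(s["eef_pos"],s["tcp_rot"],s["moment"],s["joints"])
E
```

```text
t: 5.75
eef_pos: [0.4659, 0.0138, 0.2075]
tcp_rot: [-0.0, 0.089, 0.996, 0.0]
wrist_force: [0.3, -0.0, -0.6]
grip_width: 0.0529
[0.4659158  0.01401175 0.20762112] [-1.90888562e-04  8.82832045e-02  9.96095392e-01  9.80958507e-05] [-0.02748549  0.02536132 -0.02001771] [-2.13998947e-01 -1.85466178e-01  2.02951803e+00  1.52460842e-04
  1.29794416e+00 -1.60803981e+00]
```

View pics/s4.png

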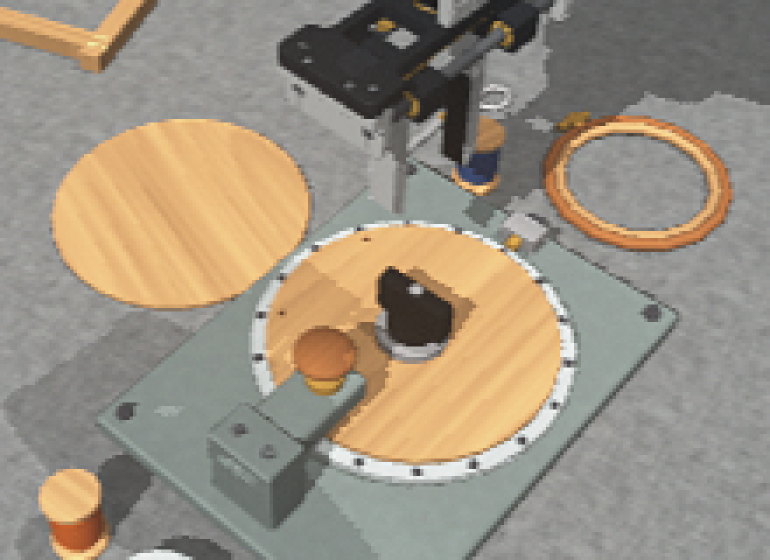

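View pics/w4.png

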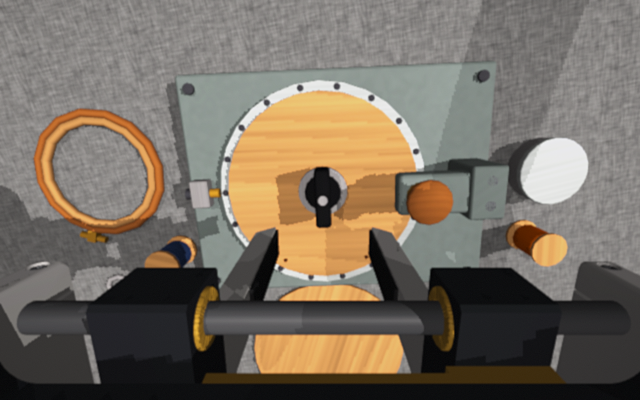

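The marker is back up: the head is high again in the side view and the force is about 0. In the wrist view the knob is central at (322,198) with the bar parallel to the pads. I'll descend now.

```bash
python3 -m jog '[{"xyz":[0,-0.01,-0.5],"yaw":0,"grip":0.6},{"xyz":[0,0,-0.6],"yaw":0,"grip":0.6},{"xyz":[0,0,-0.6],"yaw":0,"grip":0.6},{"xyz":[0,0,-0.6],"yaw":0,"grip":0.6},{"xyz":[0,0,-0.4],"yaw":0,"grip":0.6},{"xyz":[0,0,-0.4],"yaw":0,"grip":0.6},{"xyz":[0,0,-0.15],"yaw":0,"grip":0.6},{"xyz":[0,0,0],"yaw":0,"grip":0.6},{"xyz":[0,0,0],"yaw":0,"grip":0.6}]'
python3 - <<'E'
from h import *
c=imaging.camera("wrist");cv2.imwrite("pics/w5.png",c["color"][:,:,::-1])
s=robot.state();print(s["eef_pos"],s["moment"])
E
```

```text
t: 6.75
eef_pos: [0.4665, 0.013, 0.0785]
tcp_rot: [0.001, 0.089, 0.996, -0.0]
wrist_force: [0.0, 0.2, 0.4]
grip_width: 0.0565
[0.46668848 0.01286585 0.07874543] [-0.00257498 -0.03844628 -0.02925354]
```

View pics/w5.png

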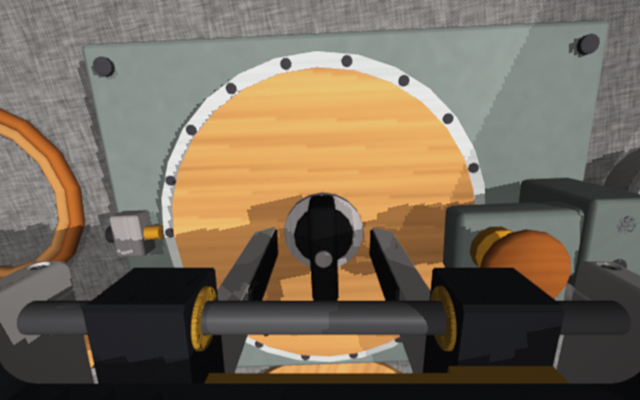

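```bash
python3 -m jog '[{"xyz":[-0.02,0,-0.08],"yaw":0,"grip":0.3},{"xyz":[0,0,0],"yaw":0,"grip":0.1},{"xyz":[0,0,0],"yaw":0,"grip":0},{"xyz":[0,0,0],"yaw":0,"grip":0},{"xyz":[0,0,0],"yaw":0,"grip":0},{"xyz":[0,0,0],"yaw":0,"grip":0},{"xyz":[0,0,0],"yaw":0,"grip":0},{"xyz":[0,0,0],"yaw":0,"grip":0},{"xyz":[0,0,0],"yaw":0,"grip":0}]' 30
cat > st.py <<'E'
from h import *
s=robot.state();q=s["tcp_rot"];a=np.arctan2(q[2],q[1])
print(round(s["t"],2),s["eef_pos"].round(4),"yaw",round(2*np.degrees(a)-90,2),"F",s["wrist_force"].round(1),"M",s["moment"].round(3),"g",round(s["grip_width"],4))
E
python3 st.py
```

```text
t: 7.7
eef_pos: [0.4654, 0.0131, 0.0748]
tcp_rot: [0.0, 0.089, 0.996, 0.0]
wrist_force: [3.1, 3.8, -0.7]
grip_width: 0.0151
7.7 [0.4654 0.0131 0.0748] yaw 79.79 F [ 3.1  3.8 -0.7] M [ 0.764 -0.392  0.102] g 0.0151
```

The knob is gripped at 15.1 mm. Now I'll turn clockwise in small steps and log the moment.

```bash
python3 -m jog '[{"xyz":[0,0,0],"yaw":-0.36,"grip":0},{"xyz":[0,0,0],"yaw":0,"grip":0}]' >/dev/null; python3 st.py
python3 -m jog '[{"xyz":[0,0,0],"yaw":-0.36,"grip":0},{"xyz":[0,0,0],"yaw":0,"grip":0}]' >/dev/null; python3 st.py
python3 -m jog '[{"xyz":[0,0,0],"yaw":-0.36,"grip":0},{"xyz":[0,0,0],"yaw":0,"grip":0}]' >/dev/null; python3 st.py
python3 -m jog '[{"xyz":[0,0,0],"yaw":-0.36,"grip":0},{"xyz":[0,0,0],"yaw":0,"grip":0}]' >/dev/null; python3 st.py
python3 -m jog '[{"xyz":[0,0,0],"yaw":-0.36,"grip":0},{"xyz":[0,0,0],"yaw":0,"grip":0}]' >/dev/null; python3 st.py
python3 -m jog '[{"xyz":[0,0,0],"yaw":-0.36,"grip":0},{"xyz":[0,0,0],"yaw":0,"grip":0}]' >/dev/null; python3 st.py
python3 -m jog '[{"xyz":[0,0,0],"yaw":-0.36,"grip":0},{"xyz":[0,0,0],"yaw":0,"grip":0}]' >/dev/null; python3 st.py
python3 -m jog '[{"xyz":[0,0,0],"yaw":-0.36,"grip":0},{"xyz":[0,0,0],"yaw":0,"grip":0}]' >/dev/null; python3 st.py
```

```text
7.9 [0.4654 0.0131 0.0748] yaw 77.32 F [ 2.   4.3 -0.7] M [ 0.826 -0.473  0.14 ] g 0.015
8.1 [0.4654 0.0131 0.0747] yaw 74.85 F [ 2.9  4.5 -0.7] M [ 0.854 -0.487  0.118] g 0.0147
8.3 [0.4654 0.0131 0.0747] yaw 72.36 F [ 2.   4.4 -0.8] M [ 0.817 -0.428  0.037] g 0.0152
8.5 [0.4654 0.0131 0.0747] yaw 69.86 F [ 2.3  4.8 -0.9] M [ 0.726 -0.473 -0.072] g 0.015
8.7 [0.4654 0.0131 0.0747] yaw 67.37 F [ 2.6  5.5 -0.9] M [ 0.766 -0.436 -0.171] g 0.0146
8.9 [0.4654 0.0131 0.0747] yaw 64.9 F [ 2.2  4.6 -0.2] M [ 0.733 -0.465 -0.106] g 0.0149
9.1 [0.4654 0.0131 0.0747] yaw 62.45 F [ 2.5  4.2 -0.6] M [ 0.723 -0.421  0.011] g 0.0148
9.3 [0.4654 0.0131 0.0747] yaw 59.99 F [ 1.9  3.7 -1.3] M [ 0.802 -0.494  0.129] g 0.0149
```

Click 1 shows as the rising zero crossing of the moment at tool yaw of about 62.4°, so the third should be at about 22°. I'll continue.

```bash
python3 -m jog '[{"xyz":[0,0,0],"yaw":-0.36,"grip":0},{"xyz":[0,0,0],"yaw":-0.36,"grip":0},{"xyz":[0,0,0],"yaw":-0.36,"grip":0},{"xyz":[0,0,0],"yaw":0,"grip":0}]' >/dev/null; python3 st.py
for i in 1; do python3 -m jog '[{"xyz":[0,0,0],"yaw":-0.36,"grip":0},{"xyz":[0,0,0],"yaw":0,"grip":0}]' >/dev/null; python3 st.py; done
python3 -m jog '[{"xyz":[0,0,0],"yaw":-0.36,"grip":0},{"xyz":[0,0,0],"yaw":0,"grip":0}]' >/dev/null; python3 st.py
python3 -m jog '[{"xyz":[0,0,0],"yaw":-0.36,"grip":0},{"xyz":[0,0,0],"yaw":0,"grip":0}]' >/dev/null; python3 st.py
python3 -m jog '[{"xyz":[0,0,0],"yaw":-0.36,"grip":0},{"xyz":[0,0,0],"yaw":0,"grip":0}]' >/dev/null; python3 st.py
python3 -m jog '[{"xyz":[0,0,0],"yaw":-0.36,"grip":0},{"xyz":[0,0,0],"yaw":0,"grip":0}]' >/dev/null; python3 st.py
python3 -c "
from h import *
cv2.imwrite('pics/s6.png',cv2.resize(imaging.camera('side')['color'][140:300,240:460,::-1],None,fx=3.5,fy=3.5,interpolation=3))"
```

```text
9.7 [0.4654 0.013  0.0748] yaw 52.57 F [ 3.5  3.9 -1.2] M [ 0.769 -0.444 -0.008] g 0.0149
9.9 [0.4654 0.013  0.0747] yaw 50.08 F [ 2.4  4.6 -0.8] M [ 0.639 -0.427 -0.06 ] g 0.0149
10.1 [0.4654 0.013  0.0747] yaw 47.6 F [ 2.3  4.  -1.4] M [ 0.725 -0.46  -0.16 ] g 0.0147
10.3 [0.4654 0.013  0.0747] yaw 45.12 F [ 2.3  5.3 -1.3] M [ 0.67  -0.445 -0.133] g 0.0148
10.5 [0.4654 0.013  0.0748] yaw 42.67 F [ 2.7  4.1 -1. ] M [ 0.726 -0.533 -0.085] g 0.0153
10.7 [0.4654 0.013  0.0747] yaw 40.22 F [ 2.8  3.7 -1.1] M [ 0.743 -0.438  0.015] g 0.0147
```

View pics/s6.png

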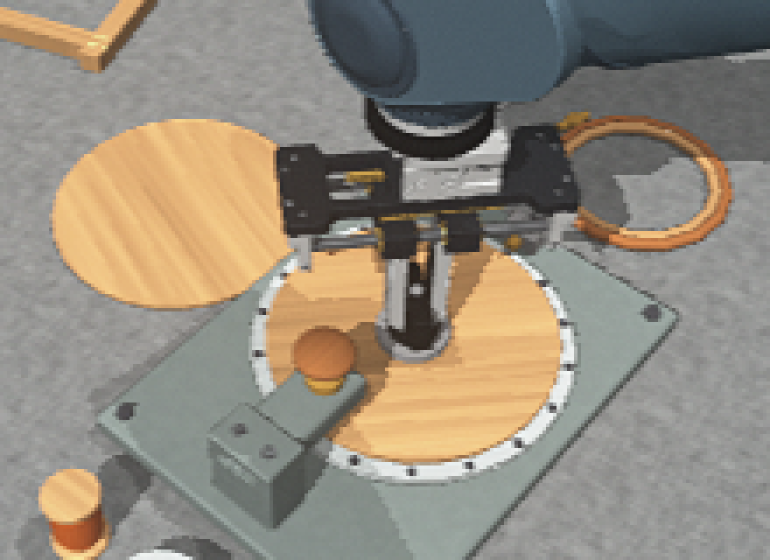

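Moment crossings and the side view agree that the plate is at the second stop. The rim dots are about 2° clockwise past the repeat pattern, for example (417,471)→(411,470). That puts stop 2 at yaw of about 42.2° and stop 3 at about 22.2°, so 18° remain (−2.62 units).

```bash
python3 -m jog '[{"xyz":[0,0,0],"yaw":-0.36,"grip":0},{"xyz":[0,0,0],"yaw":-0.36,"grip":0},{"xyz":[0,0,0],"yaw":-0.36,"grip":0},{"xyz":[0,0,0],"yaw":0,"grip":0}]' >/dev/null; python3 st.py
python3 -m jog '[{"xyz":[0,0,0],"yaw":-0.36,"grip":0},{"xyz":[0,0,0],"yaw":0,"grip":0}]' >/dev/null; python3 st.py
python3 -m jog '[{"xyz":[0,0,0],"yaw":-0.36,"grip":0},{"xyz":[0,0,0],"yaw":0,"grip":0}]' >/dev/null; python3 st.py
python3 -m jog '[{"xyz":[0,0,0],"yaw":-0.36,"grip":0},{"xyz":[0,0,0],"yaw":0,"grip":0}]' >/dev/null; python3 st.py
python3 -m jog '[{"xyz":[0,0,0],"yaw":-0.36,"grip":0},{"xyz":[0,0,0],"yaw":0,"grip":0}]' >/dev/null; python3 st.py
python3 -m jog '[{"xyz":[0,0,0],"yaw":-0.1,"grip":0},{"xyz":[0,0,0],"yaw":0,"grip":0},{"xyz":[0,0,0],"yaw":0,"grip":0}]' >/dev/null; python3 st.py
python3 -c "
from h import *
cv2.imwrite('pics/s7.png',cv2.resize(imaging.camera('side')['color'][140:300,240:460,::-1],None,fx=3.5,fy=3.5,interpolation=3))"
```

```text
11.15 [0.4654 0.013  0.0747] yaw 32.81 F [ 2.6  4.7 -0.7] M [ 0.765 -0.456  0.027] g 0.0143
11.35 [0.4654 0.013  0.0747] yaw 30.32 F [ 2.8  4.6 -1.8] M [ 0.652 -0.507 -0.109] g 0.0147
11.55 [0.4654 0.0129 0.0747] yaw 27.84 F [ 2.7  4.3 -0.8] M [ 0.663 -0.447 -0.17 ] g 0.0147
11.75 [0.4654 0.0129 0.0747] yaw 25.38 F [ 2.2  4.7 -1. ] M [ 0.742 -0.438 -0.121] g 0.0149
11.95 [0.4654 0.0129 0.0748] yaw 22.92 F [ 2.9  4.8 -1.4] M [ 0.694 -0.483 -0.06 ] g 0.0148
12.25 [0.4653 0.013  0.0747] yaw 22.27 F [ 2.6  4.3 -0. ] M [ 0.688 -0.453  0.034] g 0.0149
```

View pics/s7.png

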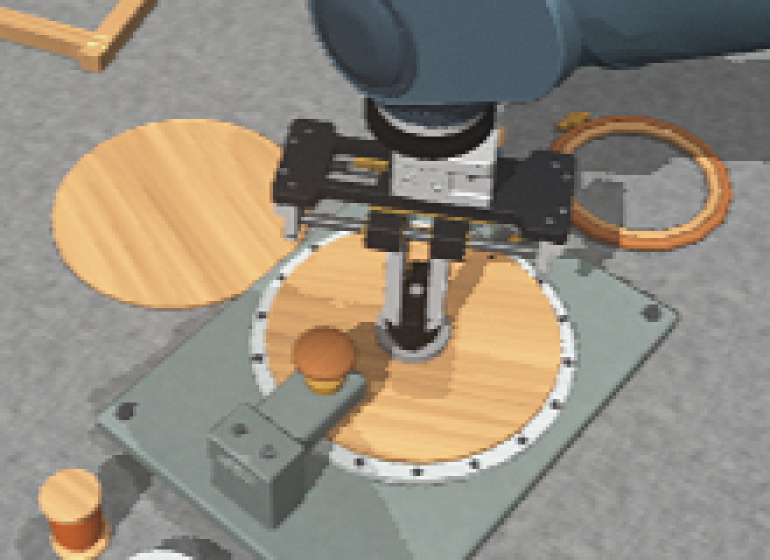

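The rim dots are back on their starting pattern, at (417,471), (360,463) and (474,463). Three falling-then-rising moment cycles have been counted, the residual moment is about 0.03 N m, and the marker is up. I'm handing in.

```bash
python3 -c "
from bench import robot
print(robot.sign_off())"; python3 st.py
```

```text
the job is handed in; nothing more can be done
None
the job is handed in; nothing more can be done
```

The marker was pressed to its stop and sprang back up. The knob was then turned clockwise to the third click and is still gripped there, and the job was handed in at 12.3 s; no verdict is reported.

- **Marker:** I pressed it with the closed fingers. The tool stalled at 0.1225 m while the force rose to about 20 N, which is past the 10 N spring load, so it was on its stop. The later pictures show the head fully up.
- **Knob grip:** I took the bar at 15 mm with 30 N. The camera fit had put its yaw about 2° off. I worked out the true stop angle from the moment crossings and the rim dots and used that.
- **Turn:** I counted three clicks in the moment readings, the last two sampled more coarsely than the first. The tool stopped at yaw 22.3°, against an estimated third stop of 22.2°. It was never turned backwards.
- **Last checks:** The rim dots line up with their starting pattern, the residual moment is about 0.03 N m, and the gripper opening is 14.9 mm. The bystanders in the last side crop (the spare blank, hoop and one spool) look undisturbed; the others lay outside or were hidden in it, and nothing touched them that I know of.
- **Not settled:** The moment sensor has about 0.02–0.03 N m of bias and noise. Together with friction, that makes the stop angle certain only to about 1°, inside the 4° allowed. The second click's moment crossing came at about 40.6°, while the dots put that stop at 42.2°; I used the dots.

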